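Fit the green-ringed lens to the measuring camera

TASK

Fit the green-ringed lens to the upright measuring camera: slide it straight out of its fork in the lens rack, set it squarely over the camera's brass mount, and turn it by its knurled collar until the hidden keyways drop over the mount's two pins. Then push it fully home against the mount's spring without forcing it, and finish while still holding it pressed flush on the mount, so that I can tighten the lock screw; leave the red-ringed lens and everything else lying about where they are.

Things in the scene. Friction and masses are not known exactly. Their poses are not given: they have to be found in the camera images.
- lens: the lens to fit: loose, 0.18 to 0.35 kg, upright, black, a bright green ring round its front glass, which looks up. Round, 74 mm tall; origin at the centre of its underside, z up its axis. Going up: skirt 52 mm across (0 to 24 mm), groove 38 mm across (24 to 33), knurled collar 56 mm across (33 to 70), rim 50 mm across (70 to 74). Hangs in one of the rack's two forks by the collar's underside
- collar (a point): point on the lens axis 56 mm above its underside, a good height to grip the knurled collar at (56 mm wide, 23 mm above the collar's lower edge and so 23 mm above the fork plate while the lens hangs in the rack)
- skirt (a point): mouth of the lens's bore, at its origin. The bore is 37 mm across and 24 mm deep. Four keyways, 9 mm wide, 90 degrees apart, open at the bottom, run its whole depth; plain bore between them. Nothing outside shows where they are; they do not lie on the body's x or y axis
- red_lens: the lens to leave alone: same shape and size, with a red ring round its front glass, loose in the other fork
- rack: fixed aluminium lens rack, 224 mm wide (its y), 100 deep, 75 tall; origin at its underside midway between the ports. A 5 mm fork plate on top has two slots 42 mm wide at y = +60 and -60 mm, open to the rack's -x (roughly to the robot). A lens in a slot has 4 mm play up and 2 mm sideways: it cannot be lifted out, only drawn along -x, and is clear after 75 mm. Only the lenses stand higher than the plate
- port_left (a point): centre of the port at the rack's y = +60 mm, at the fork plate's top, 75 mm above the rack's underside; the axes are the rack's. A lens parked there has its axis within 2 mm of it and its underside 33 mm below it. The tongues beside the slot end 45 mm from it towards -x
- port_right (a point): the same for the port at the rack's y = -60 mm
- camera: fixed upright measuring camera: dark 66 mm square body on a 96 mm square base plate, looking up; origin at the centre of its underside
- mount (a point): centre of the camera's mount face, the top of the 62 mm round flange, 88 mm above the camera's underside; its axes are the camera's. A brass nose 34 mm across stands 22 mm up from it, its last 4 mm tapered to 28 mm across; the lens's bore goes over it with 1.5 mm of play all round. Fully home, the lens's skirt is flush on this face and its origin is at this point
- pins (a point): point on the nose's axis 12.5 mm above the mount face, level with the tops of two steel pins, 5 mm thick, that stick out 5 mm from the nose at the camera's +x and -x sides. With the keyways off the pins the lens rests on them, its origin here. Each keyway catches within about 0.1 rad, so turning through 1.4 rad either way under a light push (3 to 10 N) always finds one, and it drops 8.5 mm
- spring_ring (a joint): travel of the steel spring ring round the nose's foot, m: 0 when up (4 mm above the mount face; here the dropped lens rests, origin 4 mm above the face), 0.004 when flush with the face. It pushes up with 6 N at 0 and 10 N at 0.004, more than the lens weighs: let go, the lens rises 4 mm
- ref_sphere: bystander: white ceramic reference sphere on a steel stem and foot, 48 mm across and 83 mm tall; origin at the centre of its underside
- test_part: bystander: machined aluminium part, 60 x 44 x 28 mm; origin at the centre of its underside
- lens_cap: bystander: black lens cap, 60 mm across, 11 mm thick; origin at the centre of its underside
- standoff: bystander: small orange standoff, 26 mm across, 30 mm tall; origin at the centre of its underside
- driver: bystander: screwdriver with a red handle, 190 mm long, lying on the mat at the right; origin beneath it
- pendant: bystander: grey hand controller, 115 x 58 x 20 mm, lying on the mat at the left; origin at the centre of its underside
- mouse: bystander: black computer mouse, 104 x 56 x 32 mm, on the mat at the left; origin at the centre of its underside

How it is judged:
By the outcome, as a careful person would: the job done as asked, in the order asked, and still so for the second after the job is handed in, while the arm keeps its last pose, push and grip.
It also fails if it takes over 45 s, if anything falls off the work surface, if the arm or the gripper's body presses on something with over 40 N, if the wrist force passes 120 N, or if a joint passes its speed limit or range.

ROBOT

A 7-joint arm with a two-finger parallel gripper is mounted at the origin on the work surface. World frame = base frame: x ahead of the robot, y to its left, z up, the work surface at z = 0. Lengths are in mm, angles in rad, forces in N, time in s.
With the tool pointing down it reaches from about 400 to 900 mm from the base axis. Payload 5.5 kg.
Tool frame: the origin (TCP) lies on the centre line of the jaws, within the pads' length; the fingertips stand 11 mm ahead of it and the grasp point (between the pads) lies 8 mm behind it; z points along the fingers, y is the line along which they close (so a half turn about z gives the same grasp; the last joint's range is limited). The gripper opens to 85 mm and grips with 20 to 120 N. Pads are 22 mm wide; open, the fingers measure 114 mm over their backs; the gripper's body (76 mm by 85 mm) begins 54 mm behind the grasp point. The pads swing forward as they close: fully open they stand 13 mm farther back than shut.
Start: joints at [-1.035, 0.501, -0.427, 1.55, 0.221, 1.138, -0.21], TCP at [175.091, 625.973, 242.31] pointing down, gripper open.
Joint ranges: [-2.88, 2.88], [-0.31, 2.03], [-1.54, 1.56], [0.2, 2.42], [-1.41, 4.55], [0.19, 2.02], [-2.57, 2.57]. Speed limits (rad/s): [2.57, 2.57, 3.14, 3.14, 3.14, 3.14, 3.14].

INTERFACE

Orientations are given as a unit quaternion [x, y, z, w].
In Python, from station import robot, vision gives the robot as it stands.
- The arm moves only by the tool jog_arm, never from a script. Its arguments are lists of equal length, an entry for each row: "slide": the shift along the tool's x, y, z in mm, a list of three; "angular": the turn, a rotation vector about the tool's x, y, z in rad, a list of three; "claw": the finger opening in mm, from 0 to 85.4. A call has exactly 10 rows; each row shifts and turns the commanded pose from where the row before left it, along the tool's axes as they then stand; what a row does not reach is not made up. A row lasts 1/12 s, in which the tool goes at most 41.7 mm and 7.16 degrees, less where a joint would pass 70% of its speed; a pose out of reach is approached as far as the arm can. A call is refused whole if a number of a shift passes 41.7 or a number of a turn 0.125, either way. A call with a gripper value outside its range is refused whole. The fingers move at their own pace and stop on an object; "squeeze" is the grip in N (left out, the last holds). Time passes only in rows, so rows that do not move let the fingers close, or fill a call up. It gives the time, the measured TCP pose, the force, the opening and the grip force at its end, in the units of the state.
- robot.observe(): the state, without advancing time (a new reading comes with each control period).
- vision.capture(name): name is "side" or "top" or "wrist"; returns a dict with "pixels" (384x512x3 uint8, red, green, blue), "fx", "fy", "cx", "cy" (pixels), "R" (3x3) and "t" (3): a world point X has camera coordinates R X + t; the wrist camera has in their place "tool_from_camera" (4x4, takes a point from camera to tool coordinates, whose origin is the TCP and whose axes are the flange's). Camera axes: x right, y down, z forward; pixel columns grow to the right and rows downward; lengths in mm; the calibration is good to about 2 mm. A picture is of the moment at which its call begins: read the wrist's pose just before it. There is no depth.
- robot.sign_off(): hands the job in; it is judged then, once.
The state is a dict: "t": time; "qpos": joint angles; "qd": joint speeds; "joint_efforts": joint torques, N m; "tool_pos": TCP position; "eef_rot": TCP orientation; "ft_force": force on the tool from outside, world axes, zero at the start; "wrist_torque": the same for the moment, N m; "gripper_width": finger opening in mm; "grasp_force": force on a finger pad.
Only numpy, scipy, OpenCV 4.12 (cv2) and the standard library are available. Lean on these libraries where they do the work, as an engineer would, in place of code of your own. Each camera call takes 0.05 s, during which the arm holds its last target. There are 200 camera calls.

## Working session

There is one attempt and no reset: what is moved stays moved. The work goes in short steps, Python scripts to look and compute and a tool call to move; the robot and the scene stay as the last step left them, time stands still between calls to the robot, and variables do not carry over. Pictures are saved under pics/ and viewed, at most 10 in all, crops included, and the job is handed in when it is done.

Besides the shell and the picture viewer there is one more tool, called after "Call:" as name(argument=value, ...) on one line, values as JSON. jog_arm: Moves the arm, as the interface text tells. Its arguments: {"type":"object","properties":{"slide":{"type":"array"},"angular":{"type":"array"},"claw":{"type":"array"},"squeeze":{"type":"number"}},"required":["slide","angular","claw"]}

```bash
mkdir -p pics; python3 - <<'E'
from station import robot, vision
import cv2, numpy as np
s=robot.observe(); print({k:np.round(v,3).tolist() for k,v in s.items()})
for n in ["top","side"]:
    c=vision.capture(n); cv2.imwrite(f"pics/{n}0.png",cv2.cvtColor(c["pixels"],cv2.COLOR_RGB2BGR))
    np.savez(f"{n}0.npz",**c)
    print(n,c["fx"],c["fy"],c["cx"],c["cy"],np.round(c["R"],3).tolist(),np.round(c["t"],1).tolist())
E
```

```text
{'t': 0.0, 'qpos': [-1.035, 0.502, -0.427, 1.551, 0.221, 1.138, -0.21], 'qd': [-0.001, -0.003, 0.002, -0.001, -0.001, -0.001, 0.001], 'joint_efforts': [-0.001, -56.949, -5.817, -28.096, 0.011, 0.011, -0.0], 'tool_pos': [174.997, 625.27, 241.248], 'eef_rot': [0.136, 0.991, -0.001, -0.0], 'ft_force': [0.085, -0.81, -0.421], 'wrist_torque': [-0.004, -0.039, 0.065], 'grasp_force': 0.0, 'gripper_width': 85.283}
top 366.37710165040244 366.37710165040244 258.2060388652856 191.48733271278758 [[-0.011, -1.0, 0.003], [-0.994, 0.011, -0.108], [0.108, -0.004, -0.994]] [-6.8, 592.0, 1285.2]
side 376.95227415596054 376.95227415596054 256.8926333525047 195.99955594301468 [[0.818, -0.576, -0.002], [-0.44, -0.623, -0.647], [0.371, 0.529, -0.763]] [-486.5, 316.7, 966.1]
```

View pics/top0.png

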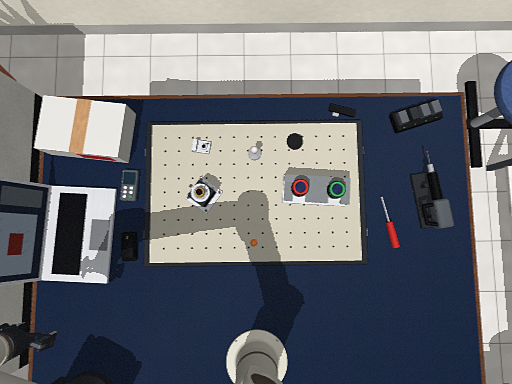

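View pics/side0.png

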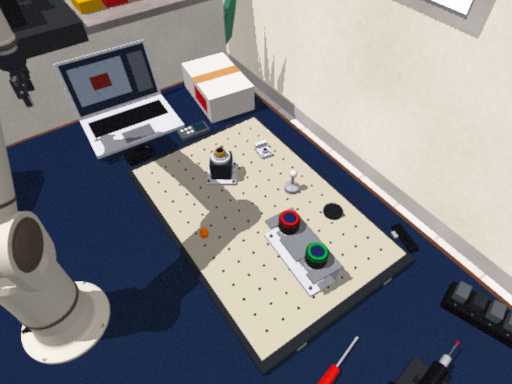

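The top view shows the green ring at (338,189), the red ring at (300,187) and the brass nose near (202,190). In the side view they are near (317,254), (289,221) and (220,150). Next I'll triangulate them.

```bash
cat > h.py <<'E'
import numpy as np, cv2
from station import robot, vision
def ray(c,u,v):
    R=c["R"];o=-R.T@c["t"];d=R.T@np.array([(u-c["cx"])/c["fx"],(v-c["cy"])/c["fy"],1.]);return o,d/np.linalg.norm(d)
def wristcam(s,c):
    from scipy.spatial.transform import Rotation as Ro
    T=np.eye(4);T[:3,:3]=Ro.from_quat(s["eef_rot"]).as_matrix();T[:3,3]=s["tool_pos"]
    W=np.linalg.inv(T@c["tool_from_camera"]);c=dict(c);c["R"]=W[:3,:3];c["t"]=W[:3,3];return c
def plane(c,u,v,z):
    o,d=ray(c,u,v);return o+d*(z-o[2])/d[2]
def tri(rs):
    A=np.zeros((3,3));b=np.zeros(3)
    for o,d in rs:
        P=np.eye(3)-np.outer(d,d);A+=P;b+=P@o
    X=np.linalg.solve(A,b);return X,[np.linalg.norm(np.cross(X-o,d)) for o,d in rs]
def colour(px,name):
    h=cv2.cvtColor(px,cv2.COLOR_RGB2HSV)
    if name=="green": return cv2.inRange(h,(55,120,80),(90,255,255))
    if name=="red": return cv2.inRange(h,(0,150,90),(6,255,255))|cv2.inRange(h,(172,150,90),(180,255,255))
    if name=="brass": return cv2.inRange(h,(10,90,90),(28,255,255))
def ring(m,roi):
    x0,y0,x1,y1=roi;k=np.zeros_like(m);k[y0:y1,x0:x1]=m[y0:y1,x0:x1]
    p=cv2.findNonZero(k)
    if p is None: return None
    e=cv2.fitEllipse(cv2.convexHull(p)) if len(cv2.convexHull(p))>=5 else cv2.minAreaRect(p);return e,len(p)
E
python3 - <<'E'
from h import *
C={n:dict(np.load(f"{n}0.npz")) for n in("top","side")}
roi={"green":{"top":(320,170,356,206),"side":(300,235,335,275)},"red":{"top":(285,172,316,202),"side":(272,205,304,238)},"brass":{"top":(185,175,222,207),"side":(205,140,238,165)}}
for n in roi:
    rs=[]
    for v in C:
        e,k=ring(colour(C[v]["pixels"],n),roi[n][v]);print(n,v,np.round(e[0],1),np.round(e[1],1),k);rs.append(ray(C[v],*e[0]))
    X,r=tri(rs);print(np.round(X,1),np.round(r,1))
ims=[cv2.resize(C[v]["pixels"][y0:y1,x0:x1],(400,400),interpolation=cv2.INTER_CUBIC) for v,(x0,y0,x1,y1) in {"top":(178,166,228,216),"side":(195,140,245,190)}.items()]
cv2.imwrite("pics/cam.png",cv2.cvtColor(np.hstack(ims),cv2.COLOR_RGB2BGR))
E
```

```text
green top [336.8 188.8] [15.3 15.7] 109
green side [316.7 252.3] [19.9 21.7] 188
[ 585.9 -272.5  138.1] [0.9 0.9]
red top [300.1 186.6] [15.2 15.7] 102
red side [289.  218.8] [17.4 20.7] 155
[ 594.3 -151.1  137.3] [0.9 0.9]
brass top [199.2 191.7] [ 9.7 10. ] 50
brass side [219.6 152.1] [10.1 10.7] 65
[582.3 183.8 129. ] [0.3 0.3]
```

View pics/cam.png

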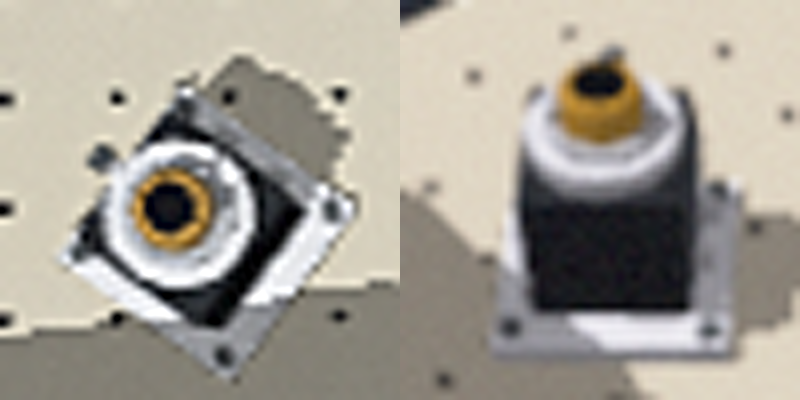

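The crop shows the brass nose centred on a white flange, with the lock screw at the flange's upper left. The base plate sits about 20 mm above the work surface. I'll fly over the camera first and look at the mount on the way.

Call:
jog_arm(slide=[[-32,-19.6,0],[-32,-19.6,0],[-32,-19.6,0],[-32,-19.6,0],[-32,-19.6,0],[-32,-19.6,0],[-32,-19.6,0],[-32,-19.6,0],[-32,-19.6,0],[-32,-19.6,0]], angular=[[0,0,0],[0,0,0],[0,0,0],[0,0,0],[0,0,0],[0,0,0],[0,0,0],[0,0,0],[0,0,0],[0,0,0]], claw=[85,85,85,85,85,85,85,85,85,85])

```text
t: 0.93
tool_pos: [431.2, 349.2, 242.1]
eef_rot: [0.136, 0.991, -0.0, -0.0]
ft_force: [0.2, 1.1, -0.6]
gripper_width: 85.2
grasp_force: 0.0
```

Call:
jog_arm(slide=[[-32,-19.6,-5],[-32,-19.6,-5],[-32,-19.6,-5],[-32,-19.6,-5],[-32,-19.6,0],[-30,-19,0],[0,0,0],[0,0,0],[0,0,0],[0,0,0]], angular=[[0,0,0],[0,0,0],[0,0,0],[0,0,0],[0,0,0],[0,0,0],[0,0,0],[0,0,0],[0,0,0],[0,0,0]], claw=[85,85,85,85,85,85,85,85,85,85])

```text
t: 1.77
tool_pos: [580.7, 188.9, 262.0]
eef_rot: [0.135, 0.991, 0.0, -0.001]
ft_force: [-0.6, 0.3, 0.0]
gripper_width: 85.0
grasp_force: 0.0
```

```bash
python3 - <<'E'
from h import *
s=robot.observe();c=vision.capture("wrist");print(np.round(s["qpos"],2),np.round(s["tool_pos"],1),np.round(s["eef_rot"],4),np.round(c["tool_from_camera"],3).tolist(),c["fx"])
np.savez("w1.npz",**wristcam(s,c));cv2.imwrite("pics/w1.png",cv2.cvtColor(c["pixels"],cv2.COLOR_RGB2BGR))
E
```

```text
[-0.18  0.39 -0.23  1.64  0.09  1.13  0.87] [580.7 188.9 262. ] [ 1.347e-01  9.909e-01  3.000e-04 -7.000e-04] [[0.0, -0.965, -0.263, 65.808], [1.0, 0.0, 0.0, 1.064], [-0.0, -0.263, 0.965, -131.714], [0.0, 0.0, 0.0, 1.0]] 272.0869356845485
```

View pics/w1.png

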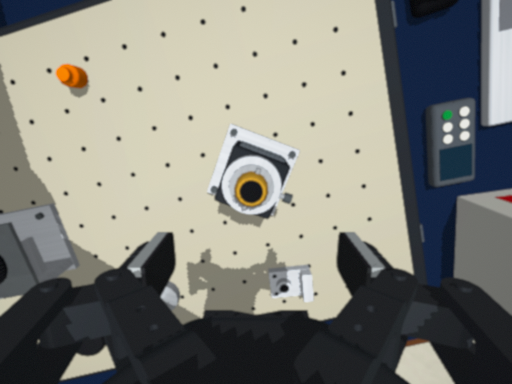

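The wrist view shows the mount nose at (251,191), directly reachable. Next I'll refine its position from the three views and work out the offset to the green lens.

```bash
python3 - <<'E'
from h import *
C={n:dict(np.load(f"{n}.npz")) for n in("top0","side0","w1")}
roi={"top0":(185,175,222,207),"side0":(205,140,238,165),"w1":(225,165,280,215)}
rs=[]
for v in C:
    e,k=ring(colour(C[v]["pixels"],"brass"),roi[v]);print(v,np.round(e[0],1),np.round(e[1],1),k);rs.append(ray(C[v],*e[0]))
X,r=tri(rs);print(np.round(X,1),np.round(r,1))
for v in C: 
    e,k=ring(colour(C[v]["pixels"],"brass"),roi[v]);print(v,np.round(plane(C[v],*e[0],127),1))
c=C["w1"];m=cv2.inRange(cv2.cvtColor(c["pixels"],cv2.COLOR_RGB2HSV),(0,0,200),(180,40,255))
m[:155]=0;m[215:]=0;m[:,:220]=0;m[:,283:]=0
e=cv2.fitEllipse(cv2.convexHull(cv2.findNonZero(m)));print("flange",e,np.round(plane(c,*e[0],108),1))
E
```

```text
top0 [199.2 191.7] [ 9.7 10. ] 50
side0 [219.6 152.1] [10.1 10.7] 65
w1 [250.9 189.1] [32.7 34.4] 529
[583.1 184.  128.9] [0.6 0.9 1.3]
top0 [582.8 184.  127. ]
side0 [583.1 185.8 127. ]
w1 [584.9 183.9 127. ]Traceback (most recent call last):
  File "<stdin>", line 12, in <module>
cv2.error: OpenCV(4.12.0) /io/opencv/modules/imgproc/src/shapedescr.cpp:361: error: (-201:Incorrect size of input array) There should be at least 5 points to fit the ellipse in function 'fitEllipseNoDirect'
```

Call:
jog_arm(slide=[[-8,-38,0],[-8,-38,0],[-8,-38,0],[-8,-38,0],[-8,-38,0],[-8,-38,0],[-8,-38,0],[-8,-38,0],[-8,-38,0],[-8,-38,0]], angular=[[0,0,0],[0,0,0],[0,0,0],[0,0,0],[0,0,0],[0,0,0],[0,0,0],[0,0,0],[0,0,0],[0,0,0]], claw=[85,85,85,85,85,85,85,85,85,85])

```text
t: 2.65
tool_pos: [556.5, -200.3, 262.7]
eef_rot: [0.134, 0.991, 0.0, 0.0]
ft_force: [0.5, 0.3, 0.1]
gripper_width: 85.3
grasp_force: 0.0
```

Call:
jog_arm(slide=[[-12,-15.3,0],[-12,-15.3,0],[-12,-15.3,0],[-12,-15.3,0],[0,0,0],[0,0,0],[0,0,0],[0,0,0],[0,0,0],[0,0,0]], angular=[[0,0,0],[0,0,0],[0,0,0],[0,0,0],[0,0,-0.1],[0,0,-0.1],[0,0,0],[0,0,0],[0,0,0],[0,0,0]], claw=[85,85,85,85,85,85,85,85,85,85])

```text
t: 3.48
tool_pos: [586.5, -271.4, 262.4]
eef_rot: [0.037, 0.999, 0.0, 0.0]
ft_force: [0.1, 0.8, 0.3]
gripper_width: 85.3
grasp_force: 0.0
```

```bash
python3 - <<'E'
from h import *
s=robot.observe();c=vision.capture("wrist");c=wristcam(s,c);print(np.round(s["qpos"],2),np.round(s["tool_pos"],1),np.round(s["eef_rot"],4))
np.savez("w2.npz",**c);cv2.imwrite("pics/w2.png",cv2.cvtColor(c["pixels"],cv2.COLOR_RGB2BGR))
C={n:dict(np.load(f"{n}0.npz")) for n in("top","side")}
P={"green":[(336.8,188.8),(316.7,252.3)],"red":[(300.1,186.6),(289,218.8)]}
for n in P:
    e=ring(colour(c["pixels"],n),(0,0,512,230));print(n,e)
    if e:
        X,r=tri([ray(C["top"],*P[n][0]),ray(C["side"],*P[n][1]),ray(c,*e[0][0])]);print(np.round(X,1),np.round(r,1),np.round(plane(c,*e[0][0],137),1))
E
```

```text
[ 0.44  0.44 -0.07  1.55  0.03  1.15  1.86] [ 586.5 -271.4  262.4] [3.670e-02 9.993e-01 1.000e-04 0.000e+00]
green (((255.4033966064453, 188.0518798828125), (52.63715362548828, 54.525718688964844), 158.6458282470703), 1169)
[ 586.9 -271.8  137.7] [1.2 1.5 2. ] [ 588.8 -270.8  137. ]
red (((226.486083984375, 112.0823974609375), (132.37484741210938, 397.3938293457031), 115.47918701171875), 3275)
[ 546.6 -209.3  246.6] [79.   8.4 76.4] [ 515.7 -291.8  137. ]
```

View pics/w2.png

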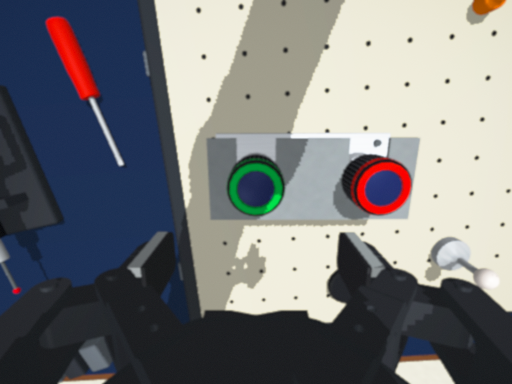

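The green lens is at (255,188) and the red lens at (384,189). The rack edges run level in the image, so the tool is nearly square to the rack. Descending now.

Call:
jog_arm(slide=[[0,0,28],[0,0,28],[0,0,28],[0,0,28],[0,0,20],[0,0,10],[0,0,7],[0,0,0],[0,0,0],[0,0,0]], angular=[[0,0,0],[0,0,0],[0,0,0],[0,0,0],[0,0,0],[0,0,0],[0,0,0],[0,0,0],[0,0,0],[0,0,0]], claw=[85,85,85,85,85,85,85,85,85,85])

```text
t: 4.37
tool_pos: [587.5, -272.7, 115.0]
eef_rot: [0.036, 0.999, -0.001, 0.001]
ft_force: [0.5, -1.2, 1.1]
gripper_width: 84.7
grasp_force: 0.0
```

```bash
python3 - <<'E'
from h import *
s=robot.observe();print(np.round(s["tool_pos"],1),np.round(s["ft_force"],1))
c=dict(np.load("w2.npz"))
e=ring(colour(c["pixels"],"red"),(340,150,420,222));print(e);r=plane(c,*e[0][0],137.5);g=plane(c,255.4,188.05,137.5)
print(r,g,"yaw by lenses",np.arctan2(-(r-g)[0],(r-g)[1]))
# fork plate far edge: light plate vs board, by Canny/Hough
gr=cv2.Canny(cv2.cvtColor(c["pixels"],cv2.COLOR_RGB2GRAY),60,150)[125:230,195:430]
L=cv2.HoughLinesP(gr,1,np.pi/360,30,minLineLength=50,maxLineGap=8)
for x0,y0,x1,y1 in L.reshape(-1,4)[:12]:
    a=plane(c,x0+195,y0+125,95);b=plane(c,x1+195,y1+125,95);d=b-a;print((x0+195,y0+125,x1+195,y1+125),np.round(a[:2]),np.round(b[:2]),np.round(np.arctan2(-d[0],d[1]),3))
w=wristcam(s,vision.capture("wrist"));e=ring(colour(w["pixels"],"green"),(150,60,380,330));print(e);np.savez("w3.npz",**w)
for z in(136,138):print(plane(w,*e[0][0],z))
E
```

```text
[ 587.5 -272.7  115. ] [ 0.5 -1.2  1.1]
(((380.5121154785156, 185.9098358154297), (55.34902572631836, 60.71829605102539), 63.58338165283203), 1398)
[ 595.34562782 -149.16960842  137.5       ] [ 588.61969786 -270.78259493  137.5       ] yaw by lenses -0.055249731535249876
(np.int32(276), np.int32(138), np.int32(349), np.int32(138)) [ 546. -245.] [ 551. -166.] -0.073
(np.int32(244), np.int32(225), np.int32(364), np.int32(225)) [ 644. -288.] [ 654. -147.] -0.073
(np.int32(216), np.int32(134), np.int32(268), np.int32(134)) [ 537. -310.] [ 541. -254.] -0.073
(np.int32(206), np.int32(138), np.int32(210), np.int32(218)) [ 540. -321.] [ 632. -327.] -1.641
(np.int32(407), np.int32(218), np.int32(419), np.int32(139)) [649. -97.] [558. -91.] 1.502
(((257.23028564453125, 264.2239990234375), (111.79695892333984, 129.064453125), 88.45880126953125), 4600)
[ 587.0612892  -270.93028509  136.        ]
[ 585.88071033 -270.85577603  138.        ]
```

Call:
jog_arm(slide=[[0,1.5,2],[0,0,0],[0,0,0],[0,0,0],[0,0,0],[0,0,0],[0,0,0],[0,0,0],[0,0,0],[0,0,0]], angular=[[0,0,0],[0,0,0],[0,0,0],[0,0,0],[0,0,0],[0,0,0],[0,0,0],[0,0,0],[0,0,0],[0,0,0]], claw=[85,75,68,62,58,54,50,50,50,50], squeeze=60)

```text
t: 5.25
tool_pos: [586.9, -271.1, 112.3]
eef_rot: [0.036, 0.999, -0.0, 0.001]
ft_force: [-0.1, -0.7, 5.7]
gripper_width: 54.6
grasp_force: 65.1
```

Call:
jog_arm(slide=[[0,0,-1.5],[0,0,0],[4,0,0],[8,0,0],[8,0,0],[8,0,0],[8,0,0],[8,0,0],[0,0,0],[0,0,0]], angular=[[0,0,0],[0,0,0],[0,0,0],[0,0,0],[0,0,0],[0,0,0],[0,0,0],[0,0,0],[0,0,0],[0,0,0]], claw=[50,50,50,50,50,50,50,50,50,50])

```text
t: 6.08
tool_pos: [541.9, -267.7, 112.9]
eef_rot: [0.037, 0.999, -0.0, -0.0]
ft_force: [0.4, -0.4, -2.1]
gripper_width: 55.0
grasp_force: 63.6
```

Call:
jog_arm(slide=[[8,0,0],[8,0,0],[8,0,0],[8,0,0],[8,0,0],[8,0,0],[8,0,0],[4,0,0],[0,0,0],[0,0,0]], angular=[[0,0,0],[0,0,0],[0,0,0],[0,0,0],[0,0,0],[0,0,0],[0,0,0],[0,0,0],[0,0,0],[0,0,0]], claw=[50,50,50,50,50,50,50,50,50,50])

```text
t: 6.92
tool_pos: [482.8, -263.3, 113.0]
eef_rot: [0.037, 0.999, -0.0, 0.0]
ft_force: [0.5, 0.7, -2.0]
gripper_width: 54.8
grasp_force: 63.7
```

```bash
python3 - <<'E'
from h import *
from scipy.spatial.transform import Rotation as Ro
s=robot.observe();print(np.round(s["tool_pos"],1),np.round(s["ft_force"],1),np.round(s["qpos"],2))
w=wristcam(s,vision.capture("wrist"));e=ring(colour(w["pixels"],"green"),(120,60,400,370));print(e);np.savez("w4.npz",**w)
cv2.imwrite("pics/w4.png",cv2.cvtColor(w["pixels"],cv2.COLOR_RGB2BGR))
z=s["tool_pos"][2]
for dz in(24,26,28):
    p=plane(w,*e[0][0],z+dz);print(dz,np.round(p,1),"in tool",np.round(Ro.from_quat(s["eef_rot"]).inv().apply(p-s["tool_pos"]),1))
T=vision.capture("top");e=ring(colour(T["pixels"],"green"),(250,170,400,260));print("top",e and np.round(plane(T,*e[0][0],z+26),1))
E
```

```text
[ 482.8 -263.3  113. ] [ 0.5  0.7 -2. ] [ 0.51  0.46 -0.07  1.92  0.04  0.77  1.91]
(((255.3446807861328, 271.02435302734375), (117.56513214111328, 129.53045654296875), 88.14903259277344), 4325)
24 [ 483.9 -262.5  137. ] in tool [ -1.1   0.8 -24. ]
26 [ 482.7 -262.4  139. ] in tool [  0.1   0.8 -26. ]
28 [ 481.5 -262.3  141. ] in tool [  1.4   0.8 -28. ]
top None
```

View pics/w4.png

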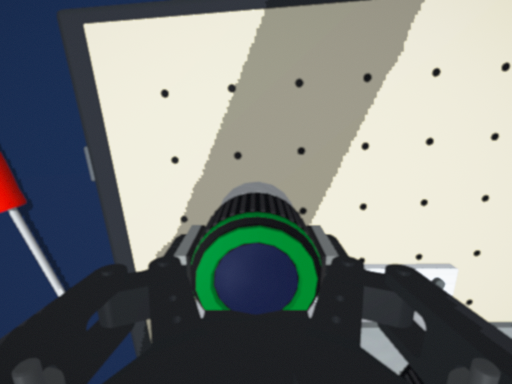

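The lens hangs upright and centred in the jaws (ring at (255,271)) and is clear of the fork. I'll raise it and carry it over the mount.

Call:
jog_arm(slide=[[0,0,-29],[0,0,-29],[0,0,-29],[-4,25,-5],[-6,38,0],[-6,38,0],[-6,38,0],[-6,38,0],[-6,38,0],[-6,38,0]], angular=[[0,0,0],[0,0,0],[0,0,0],[0,0,0],[0,0,0],[0,0,0],[0,0,0],[0,0,0],[0,0,0],[0,0,0]], claw=[50,50,50,50,50,50,50,50,50,50])

```text
t: 7.85
tool_pos: [541.6, -11.6, 205.0]
eef_rot: [0.036, 0.999, 0.0, 0.0]
ft_force: [0.3, -0.4, -3.1]
gripper_width: 55.0
grasp_force: 64.6
```

Call:
jog_arm(slide=[[-6,38,0],[-6,38,0],[-6,38,0],[-5,38,0],[-4,30,0],[-2,19,0],[0,0,0],[0,0,0],[0,0,0],[0,0,0]], angular=[[0,0,0],[0,0,0],[0,0,0],[0,0,0],[0,0,0],[0,0,0],[0,0,0],[0,0,0],[0,0,0],[0,0,0]], claw=[50,50,50,50,50,50,50,50,50,50])

```text
t: 8.68
tool_pos: [584.7, 182.6, 204.5]
eef_rot: [0.037, 0.999, -0.001, -0.0]
ft_force: [-0.2, 0.2, -2.9]
gripper_width: 55.1
grasp_force: 64.6
```

```bash
python3 - <<'E'
from h import *
from scipy.spatial.transform import Rotation as Ro
s=robot.observe();print(np.round(s["tool_pos"],1),np.round(s["ft_force"],1),np.round(s["qpos"],2))
R=Ro.from_quat(s["eef_rot"]);print("to go",np.round(R.inv().apply(np.array([583.3,184.4,179])-s["tool_pos"]),1),"tilt",R.as_matrix()[:,2])
z=s["tool_pos"][2]
C={n:vision.capture(n) for n in("top","side")};rs=[]
for n,roi in(("top",(170,150,240,230)),("side",(180,90,260,190))):
    e=ring(colour(C[n]["pixels"],"green"),roi);print(n,e and np.round(np.r_[e[0][0],e[0][1],e[1]],1))
    if e:rs.append(ray(C[n],*e[0][0]));print(np.round(plane(C[n],*e[0][0],z+26),1))
if len(rs)==2:print(tri(rs))
E
```

```text
[584.7 182.6 204.5] [-0.2  0.2 -2.9] [-0.16  0.45 -0.25  1.69  0.13  1.02  1.04]
to go [ 1.5  1.7 25.5] tilt [-4.20524244e-04 -1.26897525e-03 -9.99999106e-01]
top None
side [203.1 129.5  14.5  40.8  55. ]
[542.4 195.9 230.5]
```

Call:
jog_arm(slide=[[1.5,1.7,5],[0,0,10],[0,0,6],[0,0,3],[0,0,2],[0,0,2],[0,0,1],[0,0,0],[0,0,0],[0,0,0]], angular=[[0,0,0],[0,0,0],[0,0,0],[0,0,0],[0,0,0],[0,0,0],[0,0,0],[0,0,0],[0,0,0],[0,0,0]], claw=[50,50,50,50,50,50,50,50,50,50])

```text
t: 9.62
tool_pos: [583.1, 185.6, 175.7]
eef_rot: [0.037, 0.999, -0.0, -0.0]
ft_force: [-1.3, -3.3, -1.7]
gripper_width: 54.8
grasp_force: 65.0
```

Call:
jog_arm(slide=[[0.3,-1,0],[0,0,0],[0,0,1],[0,0,1],[0,0,1],[0,0,1],[0,0,0.5],[0,0,0],[0,0,0],[0,0,0]], angular=[[0,0,0],[0,0,0],[0,0,0],[0,0,0],[0,0,0],[0,0,0],[0,0,0],[0,0,0],[0,0,0],[0,0,0]], claw=[50,50,50,50,50,50,50,50,50,50])

```text
t: 10.45
tool_pos: [582.8, 185.3, 171.1]
eef_rot: [0.036, 0.999, -0.0, -0.0]
ft_force: [0.3, -2.4, -2.7]
gripper_width: 54.9
grasp_force: 65.0
```

Call:
jog_arm(slide=[[0,-0.7,0],[0,0,0.5],[0,0,0.5],[0,0,0.5],[0,0,0.5],[0,0,0],[0,0,0],[0,0,0],[0,0,0],[0,0,0]], angular=[[0,0,0],[0,0,0],[0,0,0],[0,0,0],[0,0,0],[0,0,0],[0,0,0],[0,0,0],[0,0,0],[0,0,0]], claw=[50,50,50,50,50,50,50,50,50,50])

```text
t: 11.28
tool_pos: [582.9, 185.2, 170.4]
eef_rot: [0.036, 0.999, 0.0, 0.0]
ft_force: [-3.0, -1.8, 4.6]
gripper_width: 55.0
grasp_force: 65.3
```

Call:
jog_arm(slide=[[0.4,-0.3,0],[0,0,0],[0,0,0],[0,0,0],[0,0,0],[0,0,0],[0,0,0],[0,0,0],[0,0,0],[0,0,0]], angular=[[0,0,0.03],[0,0,0.03],[0,0,0.03],[0,0,0.03],[0,0,0.03],[0,0,0.03],[0,0,0.03],[0,0,0.03],[0,0,0],[0,0,0]], claw=[50,50,50,50,50,50,50,50,50,50])

```text
t: 12.12
tool_pos: [583.3, 185.0, 170.3]
eef_rot: [0.155, 0.988, 0.001, 0.001]
ft_force: [-0.3, -2.0, 4.6]
gripper_width: 54.9
grasp_force: 65.2
```

```bash
cat > st.py <<'E'
from h import *
s=robot.observe();q=s["eef_rot"]
for k in("tool_pos","ft_force","wrist_torque","qpos"):print(k,np.round(s[k],2))
print("yaw",2*np.arctan2(q[0],q[1]))
E
python3 st.py
```

```text
tool_pos [583.3  184.99 170.32]
ft_force [-0.29 -1.95  4.59]
wrist_torque [-0.34 -0.03 -0.01]
qpos [-0.2   0.48 -0.2   1.72  0.11  0.94  0.82]
yaw 0.3118904358507694
```

Call:
jog_arm(slide=[[0,-0.3,0],[0,0,0],[0,0,0],[0,0,0],[0,0,0],[0,0,0],[0,0,0],[0,0,0],[0,0,0],[0,0,0]], angular=[[0,0,0.03],[0,0,0.03],[0,0,0.03],[0,0,0.03],[0,0,0.03],[0,0,0.03],[0,0,0.03],[0,0,0.03],[0,0,0],[0,0,0]], claw=[50,50,50,50,50,50,50,50,50,50])

```text
t: 12.95
tool_pos: [583.3, 185.0, 170.1]
eef_rot: [0.272, 0.962, 0.001, 0.001]
ft_force: [1.6, -0.3, 4.2]
gripper_width: 54.5
grasp_force: 65.2
```

```bash
python3 st.py
```

```text
tool_pos [583.29 185.03 170.11]
ft_force [ 1.59 -0.33  4.17]
wrist_torque [-0.09 -0.49  0.  ]
qpos [-0.24  0.48 -0.14  1.73  0.08  0.94  0.6 ]
yaw 0.5509264357313542
```

Call:
jog_arm(slide=[[0,0,0],[0,0,0],[0,0,0],[0,0,0],[0,0,0],[0,0,0],[0,0,0],[0,0,0],[0,0,0],[0,0,0]], angular=[[0,0,0.03],[0,0,0.03],[0,0,0.03],[0,0,0.03],[0,0,0.03],[0,0,0.03],[0,0,0.03],[0,0,0.03],[0,0,0],[0,0,0]], claw=[50,50,50,50,50,50,50,50,50,50])

```text
t: 13.78
tool_pos: [581.8, 184.2, 168.4]
eef_rot: [0.385, 0.923, -0.0, -0.001]
ft_force: [1.6, -0.7, -4.1]
gripper_width: 55.0
grasp_force: 64.8
```

```bash
python3 st.py
```

```text
tool_pos [581.76 184.2  168.41]
ft_force [ 1.58 -0.74 -4.06]
wrist_torque [-0.09 -0.42  0.06]
qpos [-0.28  0.48 -0.09  1.73  0.05  0.94  0.39]
yaw 0.7909347416426804
```

It has caught: z dropped and the push vanished. I'll follow it down gently.

Call:
jog_arm(slide=[[0,0,0.7],[0,0,0.7],[0,0,0.7],[0,0,0.7],[0,0,0.7],[0,0,0],[0,0,0],[0,0,0],[0,0,0],[0,0,0]], angular=[[0,0,0],[0,0,0],[0,0,0],[0,0,0],[0,0,0],[0,0,0],[0,0,0],[0,0,0],[0,0,0],[0,0,0]], claw=[50,50,50,50,50,50,50,50,50,50])

```text
t: 14.62
tool_pos: [582.0, 184.3, 165.7]
eef_rot: [0.386, 0.922, -0.0, -0.0]
ft_force: [0.4, 0.5, -2.7]
gripper_width: 54.9
grasp_force: 64.8
```

```bash
python3 st.py
```

```text
tool_pos [582.05 184.25 165.73]
ft_force [ 0.42  0.46 -2.65]
wrist_torque [-0.07 -0.05 -0.02]
qpos [-0.28  0.48 -0.09  1.73  0.05  0.93  0.39]
yaw 0.7927221003097084
```

Free descent, no side force. On to the spring ring (expected near 161.5).

Call:
jog_arm(slide=[[0,0,0.7],[0,0,0.7],[0,0,0.7],[0,0,0.7],[0,0,0.7],[0,0,0.5],[0,0,0.5],[0,0,0],[0,0,0],[0,0,0]], angular=[[0,0,0],[0,0,0],[0,0,0],[0,0,0],[0,0,0],[0,0,0],[0,0,0],[0,0,0],[0,0,0],[0,0,0]], claw=[50,50,50,50,50,50,50,50,50,50])

```text
t: 15.45
tool_pos: [582.2, 184.3, 161.7]
eef_rot: [0.386, 0.922, 0.0, 0.0]
ft_force: [-2.5, -1.5, 3.2]
gripper_width: 54.8
grasp_force: 64.8
```

```bash
python3 st.py
```

```text
tool_pos [582.2  184.26 161.66]
ft_force [-2.48 -1.49  3.18]
wrist_torque [-0.23  0.62 -0.04]
qpos [-0.28  0.49 -0.09  1.73  0.05  0.92  0.38]
yaw 0.7927691658378949
```

Call:
jog_arm(slide=[[0.1,-0.4,0.5],[0,0,0.6],[0,0,0.6],[0,0,0.6],[0,0,0.6],[0,0,0.6],[0,0,0.5],[0,0,0],[0,0,0],[0,0,0]], angular=[[0,0,0],[0,0,0],[0,0,0],[0,0,0],[0,0,0],[0,0,0],[0,0,0],[0,0,0],[0,0,0],[0,0,0]], claw=[50,50,50,50,50,50,50,50,50,50])

```text
t: 16.28
tool_pos: [582.2, 184.2, 158.2]
eef_rot: [0.386, 0.922, 0.0, 0.0]
ft_force: [-4.3, -2.4, 8.8]
gripper_width: 55.1
grasp_force: 65.7
```

```bash
python3 st.py
```

```text
tool_pos [582.19 184.23 158.22]
ft_force [-4.25 -2.44  8.83]
wrist_torque [-0.25  0.81 -0.04]
qpos [-0.28  0.49 -0.09  1.74  0.05  0.92  0.38]
yaw 0.7927109398806315
```

Call:
jog_arm(slide=[[0.1,-0.6,0],[0,0,0],[0,0,0.4],[0,0,0.4],[0,0,0.4],[0,0,0],[0,0,0],[0,0,0],[0,0,0],[0,0,0]], angular=[[0,0,0],[0,0,0],[0,0,0],[0,0,0],[0,0,0],[0,0,0],[0,0,0],[0,0,0],[0,0,0],[0,0,0]], claw=[50,50,50,50,50,50,50,50,50,50])

```text
t: 17.12
tool_pos: [582.1, 184.2, 158.2]
eef_rot: [0.386, 0.923, 0.001, 0.001]
ft_force: [-5.2, -0.7, 14.2]
gripper_width: 54.9
grasp_force: 66.5
```

```bash
python3 st.py
```

```text
tool_pos [582.14 184.22 158.16]
ft_force [-5.17 -0.72 14.22]
wrist_torque [-0.37  1.29 -0.02]
qpos [-0.28  0.49 -0.09  1.74  0.05  0.91  0.38]
yaw 0.7925439343504452
```

Call:
jog_arm(slide=[[0.35,-0.35,0],[0.35,-0.35,0],[0.35,-0.35,0],[0,0,0],[0,0,0],[0,0,0],[0,0,0],[0,0,0],[0,0,0],[0,0,0]], angular=[[0,0,0],[0,0,0],[0,0,0],[0,0,0],[0,0,0],[0,0,0],[0,0,0],[0,0,0],[0,0,0],[0,0,0]], claw=[50,50,50,50,50,50,50,50,50,50])

```text
t: 17.95
tool_pos: [582.0, 184.2, 158.2]
eef_rot: [0.386, 0.922, 0.002, 0.002]
ft_force: [-1.4, -0.4, 11.7]
gripper_width: 54.8
grasp_force: 66.4
```

```bash
python3 st.py; python3 -c "
from h import *
from scipy.spatial.transform import Rotation as R
print(R.from_quat(robot.observe()['eef_rot']).as_matrix()[:,2])"
```

```text
tool_pos [582.03 184.15 158.25]
ft_force [-1.38 -0.36 11.71]
wrist_torque [-0.27  0.48  0.03]
qpos [-0.28  0.49 -0.09  1.74  0.05  0.91  0.38]
yaw 0.7928963431650683
[ 0.00469285  0.00134049 -0.99998809]
```

Call:
jog_arm(slide=[[0,0,0],[0,0,0],[0,0,0],[0,0,0.4],[0,0,0.4],[0,0,0],[0,0,0],[0,0,0],[0,0,0],[0,0,0]], angular=[[0.002,0.002,0],[0.002,0.002,0],[0.002,0.002,0],[0,0,0],[0,0,0],[0,0,0],[0,0,0],[0,0,0],[0,0,0],[0,0,0]], claw=[50,50,50,50,50,50,50,50,50,50])

```text
t: 18.78
tool_pos: [582.2, 184.3, 158.2]
eef_rot: [0.386, 0.922, 0.0, -0.002]
ft_force: [-3.7, -1.1, 15.4]
gripper_width: 54.9
grasp_force: 66.6
```

```bash
python3 st.py; python3 -c "
from h import *
from scipy.spatial.transform import Rotation as R
print(R.from_quat(robot.observe()['eef_rot']).as_matrix()[:,2])"
```

```text
tool_pos [582.22 184.27 158.21]
ft_force [-3.72 -1.1  15.39]
wrist_torque [-0.27  0.58 -0.  ]
qpos [-0.28  0.49 -0.09  1.73  0.05  0.92  0.39]
yaw 0.792878951756383
[-0.00308933  0.00165346 -0.99999386]
```

z holds at 158.2 whatever the tilt or push, which points to a hard seat. A small yaw wiggle will rule out friction holding it off.

Call:
jog_arm(slide=[[0.3,-0.3,0],[0,0,0],[0,0,0],[0,0,0],[0,0,0],[0,0,0],[0,0,0],[0,0,0],[0,0,0],[0,0,0]], angular=[[-0.001,-0.001,0],[0,0,0.02],[0,0,0.02],[0,0,-0.02],[0,0,-0.02],[0,0,-0.02],[0,0,-0.02],[0,0,0.02],[0,0,0.02],[0,0,0]], claw=[50,50,50,50,50,50,50,50,50,50])

```text
t: 19.62
tool_pos: [582.5, 184.4, 158.2]
eef_rot: [0.387, 0.922, 0.001, -0.0]
ft_force: [-0.8, -0.4, 14.2]
gripper_width: 54.5
grasp_force: 66.2
```

```bash
python3 st.py; python3 -c "
from h import *
from scipy.spatial.transform import Rotation as R
s=robot.observe();print(R.from_quat(s['eef_rot']).as_matrix()[:,2])
c=wristcam(s,vision.capture('wrist'));d=vision.capture('side')['pixels'][90:200,160:290]
cv2.imwrite('pics/end.png',cv2.cvtColor(np.hstack([c['pixels'],cv2.resize(d,(288,384))]),cv2.COLOR_RGB2BGR))"
```

```text
tool_pos [582.52 184.4  158.19]
ft_force [-0.8  -0.38 14.2 ]
wrist_torque [-0.28  0.18 -0.05]
qpos [-0.28  0.49 -0.09  1.74  0.05  0.92  0.39]
yaw 0.7937159453971552
[-2.67964516e-04  1.93720248e-03 -9.99998088e-01]
```

View pics/end.png

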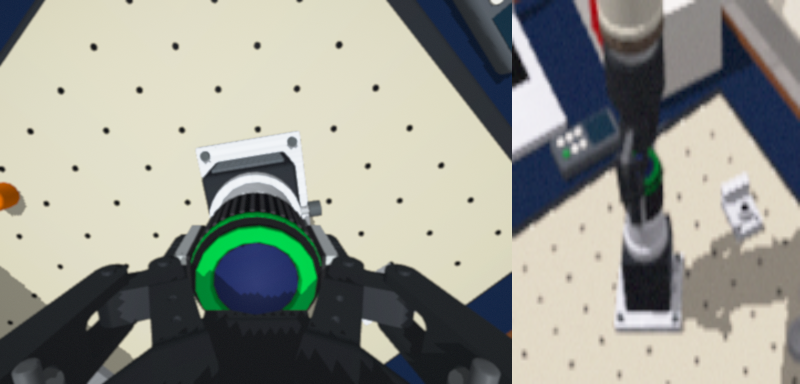

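The lens sits square on the flange (ring at (255,270)). Side forces and torque are near zero, and the push is well above the spring's 10 N against a hard stop. Handing in.

```bash
python3 -c "
from station import robot
print(robot.sign_off())"
```

```text
the job is handed in; nothing more can be done
None
```

The green-ringed lens is on the camera mount with its keyways over the pins, and the arm is still holding it pressed against a hard stop with about 17 N (the spring needs 10 N). It stopped about 0.4 mm higher than I calculated for flush, but tilting, turning and pushing harder did not move it, so I took it as fully home. I moved nothing else, and handed the job in at about 20 s.

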